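# Transfer a board carrier over the end stops and click it into the catch of the next rail

## Task

The two in-line rails of the board rack hold circuit boards on hanging carriers. Take the carrier that hangs nearest the middle, slide it along the left rail up to the end stop where it can be lifted out, lift it over the two end stops, set it down on the right rail and slide it on, by feel, until its tongue has clicked past the sprung roller of the catch and its shoulder is pressed firmly home on the catch block, with about 10 N. Let go and leave it hanging there; work gently, never forcing the carrier against the rack, and leave the other carrier and the things lying about where they are.

Things in the scene. Friction and masses are not known exactly. Their poses are not given: they have to be found in the camera images.
- board_rack: Fixed grey stand: base 107 x 352 mm (own x -45..62, y -180..172), two steel rails in line along y, posts behind. Origin on the bench below the rails; x away from the robot, y along the rails to the left, z up. Rail tops level at z 130. Rail: upright bar 4 mm thick, 34 deep, with a flush T head 14 wide, 4 thick, along most of it. Over 30 N of contact (summed) with a carrier cracks its board.
- rail_1_gap (a point): Top of left rail at rack y +47. Left rail: y +165 to 0, headless (the gap) from +63 to its dark end stop plate, whose face is y 0. Where there is a head a carrier slides (play 4 mm up, 2 mm each side) but cannot lift off. Only with its tongue tip within 3 mm of the end stop (carrier origin at y +45..+48) is it clear of the head. Axes as the rack's.
- rail_2_gap (a point): Top of right rail at rack y -45. Second end stop plate at y -18..-23, then headless to -66, tapered lead-in to -73, head on to -171. Set a carrier down with its origin here, within 5 mm along and 1.5 mm across. Both end stops are 14 mm wide, 5 thick (first at y 0..-5) and stand 10 mm above the rail tops. Axes as the rack's.
- catch_range (a point): Top of right rail at rack y -120, middle of where the catch may be. The catch is a black block, 32 x 32 mm, 44 above the rail top, clamped round the rail; its entry face is anywhere from y -107 to -137 as last set (not reported: find it by touch or sight). It will not slide. A sprung brass roller, 8 mm thick (2 N at rest, 4 N at 6 mm lift), hangs 7.5 mm inside it.
- catch (a joint): Lift of the catch's roller, m: 0 with nothing under it, 0.006 on top of the tongue's hump, 0.003 with the tongue clicked home. As the tongue goes in, the push along the rail climbs by 3 to 10 N while the roller rides up the hump, then drops sharply (the click); 2 to 3 mm further is the hard stop, where about 10 N presses it home.
- carrier: The carrier to move, the one nearer the middle; 110 to 225 g. Origin: underside of its top plate, where the rail top carries it (z 130 when hanging); axes as the rack's, tongue to -y. A steel channel (y -15..15, x -13..13) wraps the rail, to 11 mm below the origin, so lift it over 21 mm, better 26 or more, to pass an end stop. A 58 mm wide plate with a circuit board hangs in front, to z -98.
- carrier_tab (a point): Centre of the carrier's black upright grip tab on its top plate, 20 mm above and 5 mm behind (+y) the carrier's origin. The tab is 10 mm thick across the rail, 22 mm long along it, and 32 mm tall (carrier z 4..36), free on both sides for fingers closing across the rail from above. Axes as the carrier's.
- carrier_tip (a point): Tip of the carrier's tongue, 45 mm ahead (-y) of its origin, at rail-top height. The tongue is 10 mm wide and starts at the shoulder (carrier y -20): a floor 7 mm high, then a hump 10 mm high at y -34..-36, ramped down to the tip. The shoulder, 26 mm wide, meets the catch block's entry face at the hard stop. Axes as the carrier's.
- spare: A second carrier of the same make with another board, hanging at the outer (left) end of the left rail; to be left alone. Origin and axes as the first carrier's.
- flux_jar: Round tub of solder paste with a green lid, 45 mm across, 30 mm high, behind the rack. Origin at the centre of its underside.
- side_cutter: Blue-handled side cutter lying behind the rack, 129 x 45 x 9 mm. Origin at the centre of its underside.
- tweezers_blue: Blue tweezers lying in front of the rack, 124 mm long, 8 mm high. Origin at the centre of their underside.
- desolder_wick: Small blue reel of copper wick lying behind the rack, 35 x 58 x 8 mm. Origin at the centre of its underside.

How it is judged:
On the way, in this order (a step that is already met when the one before it is completed fails the run):
1. the carrier is off the left rail and above the end stops (z of carrier in the frame of board_rack above 0.144 m and y of carrier in the frame of board_rack between -0.055 and 0.03 m), for 0.05 s.
2. it hangs on the right rail (y of carrier in the frame of board_rack below -0.03 m and z of carrier in the frame of board_rack between 0.1275 and 0.1325 m and x of carrier in the frame of board_rack between -0.004 and 0.004 m), for 0.1 s.
3. its tongue lifts the roller of the catch (value of joint catch above 0.0047 m and z of carrier in the frame of board_rack between 0.1275 and 0.1325 m and x of carrier in the frame of board_rack between -0.004 and 0.004 m), for 0.01 s.
4. with the roller dropped in behind the hump, the carrier is pressed home on the catch block: contacts with the rack sum to more than 11 N, the roller's 3 N included (value of joint catch between 0.002 and 0.0043 m and y of carrier in the frame of board_rack below -0.08 m and z of carrier in the frame of board_rack between 0.1275 and 0.1325 m and x of carrier in the frame of board_rack between -0.004 and 0.004 m and contact force between carrier and board_rack above 11 N), for 0.1 s.
At the end, for the whole second after the job is handed in: The carrier hangs at rest and upright (within 7 degrees) on the right rail, its origin within 2.5 mm of rail-top height and 4 mm of the rail line, past y -80 mm in the rack's frame, with the catch's roller dropped in behind its hump (roller lift 2 to 4.3 mm) (value of joint catch between 0.002 and 0.0043 m and y of carrier in the frame of board_rack below -0.08 m and z of carrier in the frame of board_rack between 0.1275 and 0.1325 m and x of carrier in the frame of board_rack between -0.004 and 0.004 m and angle between carrier's own z axis and vertical below 0.12 rad and angle between the y axis of carrier and the y axis of board_rack, either way round below 0.12 rad and linear speed of carrier below 0.02 m/s); the robot touches nothing.
It fails at once if the carrier is pressed or knocked against the rack with more than 30 N (all their contacts summed) (contact force between carrier and board_rack above 30 N).
It fails at once if the other carrier is shifted by more than 10 mm (distance of spare from where it was at the start of the episode above 0.01 m).
It fails at once if something lying about is shifted by more than 20 mm (distance of any of flux_jar, side_cutter, tweezers_blue, desolder_wick from where it was at the start of the episode above 0.02 m).
It also fails if it takes over 69 s, if anything falls off the work surface, if the arm or the gripper's body presses on something with over 40 N, if the wrist force passes 120 N, or if a joint passes its speed limit or range.

## Robot

A 6-joint arm with a two-finger parallel gripper is mounted at the origin on a cart in front of the work surface, level with it; the furniture and walls round the work are solid. World frame = base frame: x ahead of the robot, y to its left, z up, the work surface at z = 0. Lengths are in m, angles in rad, forces in N, time in s.
With the tool pointing down it reaches from about 0.325 to 0.9 m from the base axis. Payload 6.1 kg.
Tool frame: the origin (TCP) lies at the very end of the fingers, on their centre line; the grasp point (between the pads) lies 19 mm behind it (arm.pinch_z is the distance from the TCP to the grasp point, in m); z points along the fingers, y is the line along which they close (so a half turn about z gives the same grasp; the last joint's range is limited). The gripper opens to 87 mm and grips with 3 to 60 N. Pads are 19 mm wide; open, the fingers measure 117 mm over their backs; the gripper's body (75 mm by 190 mm) begins 51 mm behind the grasp point.
Start: joints at [-1.283, 0.22, 1.526, -0, 1.395, -0.126], TCP at [0.251, -0.572, 0.223] pointing down, gripper open.
Joint ranges: [-2.98, 2.98], [-0.91, 2.08], [0.09, 2.57], [-1.24, 4.39], [0.2, 2.65], [-2.68, 2.68]. Speed limits (rad/s): [2.57, 2.57, 3.01, 3.14, 3.14, 3.14].

## Interface

Orientations are given as a unit quaternion [x, y, z, w].
In Python, from plant import sensors, viewer, arm gives the robot as it stands.
- The arm moves only by the shell command python3 -m inch 'ROWS' [FORCE]. ROWS is JSON, a list of rows, each an object with "grip": the opening, from 0 (shut) to 1 (fully open); "travel": the shift along the world's x, y, z each as a share of 40 mm, from -1 to 1, a list of three; "turn": the turn, a rotation vector about the world's x, y, z each as a share of pi/4 rad, from -1 to 1, a list of three. In form: [{"grip": grip, "travel": [x, y, z], "turn": [rx, ry, rz]}, ...]. A call has 1 to 20 rows; each row shifts and turns the commanded pose from where the row before left it; what a row does not reach is not made up. A row lasts 1/12 s, in which the tool goes at most 41.7 mm and 7.16 degrees, less where a joint would pass 70% of its speed; a pose out of reach is approached as far as the arm can. A call with a number of a shift or a turn outside -1 to 1 is refused whole. A call with a gripper value outside its range is refused whole. The fingers move at their own pace and stop on an object; FORCE is the grip in N (left out, the last holds). Time passes only in rows, so rows that do not move let the fingers close. It gives the time, the measured TCP pose, the force, the opening and the grip force at its end, in the units of the state.
- sensors.get_obs(): the state, without advancing time (a new reading comes with each control period).
- viewer.camera(name): name is "side" or "top" or "wrist"; returns (picture, depth): 384x512x3 uint8, red, green, blue; 384x512 float32, m along the optical axis (not along the pixel's ray), 0 where there is no reading.
- viewer.camera_model(name): a dict with "fx", "fy", "cx", "cy" (pixels), "R" (3x3) and "t" (3): a world point X has camera coordinates R X + t. Camera axes: x right, y down, z forward; pixel columns grow to the right and rows downward; lengths in m; the calibration is good to about 2 mm. The wrist camera is an equidistant fisheye: a pixel r from the principal point sees the ray r / f radians off the axis. A picture is of the moment at which its call begins: read the wrist's pose just before it. camera_model takes no time and is no camera call; for the wrist camera it gives the pose at the moment of the call.
- arm.hand_in(): hands the job in; it is judged then, once.
The state is a dict: "clock": time; "q": joint angles; "dq": joint speeds; "joint_torque": joint torques, N m; "tool_pos": TCP position; "tcp_rot": TCP orientation; "contact_force": force on the tool from outside, world axes, zero at the start; "ft_torque": the same for the moment, N m; "opening": opening from 0.0 (shut) to 1.0 (fully open); "grasp_force": force on a finger pad.
Only numpy, scipy, OpenCV 4.12 (cv2) and the standard library are available. Lean on these libraries where they do the work, as an engineer would, in place of code of your own. Each camera call takes 0.05 s, during which the arm holds its last target. There are 200 camera calls.

## Working session

There is one attempt and no reset: what is moved stays moved. The work goes in short steps, Python scripts to look and compute and a shell command to move; the robot and the scene stay as the last step left them, time stands still between calls to the robot, and variables do not carry over. Pictures are saved under pics/ and viewed, at most 10 in all, crops included, and the job is handed in when it is done.

```bash
mkdir -p pics; ls
python3 - <<'E'
from plant import sensors,viewer,arm
import cv2,numpy as np
o=sensors.get_obs();print(o)
for n in("top","side"):
    p,d=viewer.camera(n);cv2.imwrite(f"pics/{n}0.png",p[:,:,::-1]);np.save(f"pics/{n}0.npy",d)
    print(n,viewer.camera_model(n))
E
```

```text
pics
{'clock': 0.0, 'q': array([-1.28305926e+00,  2.21243764e-01,  1.52760676e+00, -1.93420753e-05,
        1.39472838e+00, -1.26109156e-01]), 'dq': array([ 0.00042143, -0.00153196, -0.00125663, -0.00037702, -0.00032236,
        0.00134315]), 'joint_torque': array([ 7.45863258e-05, -4.94613218e+01, -3.87371135e+01,  6.97628804e-02,
        5.69925481e-02, -1.35374639e-04]), 'tool_pos': array([ 0.25113828, -0.57163432,  0.22142866]), 'tcp_rot': array([ 9.78666859e-01,  2.05451193e-01, -8.96596378e-05, -9.89113310e-04]), 'contact_force': array([-0.23404708, -0.60031772,  0.85138934]), 'ft_torque': array([-0.03378402,  0.00656366,  0.06869007]), 'grasp_force': 0.0, 'opening': 1.00279632724927}
top {'fx': 430.06541506482796, 'fy': 430.06541506482796, 'cx': 258.5807369176022, 'cy': 185.37478657471624, 'R': array([[ 0.02732626, -0.99939193, -0.02165738],
       [-0.98550019, -0.02330433, -0.16806629],
       [ 0.16745939,  0.02593598, -0.98553776]]), 't': array([-0.0669255 ,  0.55901715,  0.89006892])}
side {'fx': 428.0421301843996, 'fy': 428.0421301843996, 'cx': 250.77237571211364, 'cy': 190.44252837437958, 'R': array([[-0.8300904 , -0.55711999, -0.02381696],
       [-0.16861258,  0.29148066, -0.94159908],
       [ 0.53152585, -0.77759651, -0.33589274]]), 't': array([0.40567662, 0.21870351, 0.54744892])}
```

View pics/top0.png

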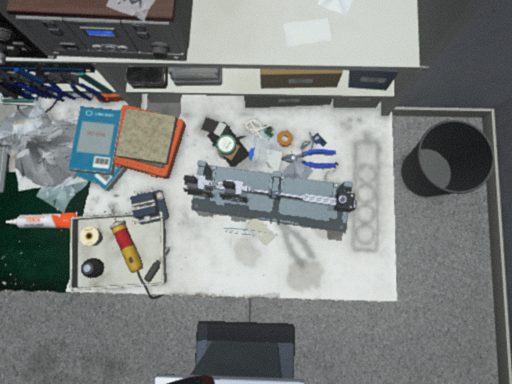

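View pics/side0.png

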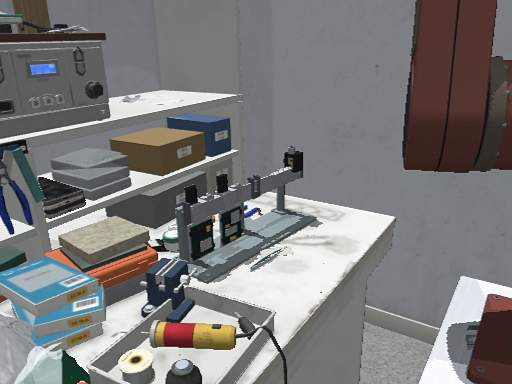

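The top view shows the rack running from about (187,185) to (355,205), with carriers near (195,185) and (230,187) and the catch at (346,200). The side view shows the tabs at (191,192) and (222,182), the end stops at (255,185) and the catch at (293,160).

```bash
cat > h.py <<'E'
import numpy as np,cv2
from plant import sensors,viewer,arm
def cloud(n,d):
    m=viewer.camera_model(n);v,u=np.mgrid[:384,:512]
    c=np.stack([(u-m['cx'])/m['fx']*d,(v-m['cy'])/m['fy']*d,d],-1)
    return (c-m['t'])@m['R']
E
python3 - <<'E'
from h import *
P={n:cloud(n,np.load(f"pics/{n}0.npy")) for n in("top","side")}
T=P["top"];x=T[150:250,175:370].reshape(-1,3)
# base top plate: histogram z
print(np.histogram(x[:,2],np.arange(-.01,.2,.01)))
s=x[(x[:,2]>.12)&(x[:,2]<.137)];print(len(s))
m=s.mean(0)
vx,vy,x0,y0=cv2.fitLine(s[:,:2].astype(np.float32),cv2.DIST_HUBER,0,.005,.005).ravel()
print("rail",vx,vy,x0,y0,np.degrees(np.arctan2(vy,vx)))
a=np.array([vx,vy])*(1 if vy>0 else -1);n=np.array([a[1],-a[0]]);o=np.array([x0,y0])
for k in P:
    q=P[k].reshape(-1,3);t=(q[:,:2]-o)@a;w=(q[:,:2]-o)@n
    g=(q[:,2]>.122)&(q[:,2]<.2)&(abs(w)<.04)&(abs(t)<.23)
    print(k)
    for b in np.arange(-.2,.2,.005):
        h=g&(t>=b)&(t<b+.005)
        if h.sum(): print(round(b+.0025,4),h.sum(),"zmax %.3f zmed %.3f wmed %.4f w %.3f..%.3f"%(q[h,2].max(),np.median(q[h,2]),np.median(w[h]),w[h].min(),w[h].max()))
p=cv2.imread("pics/top0.png")[160:240,175:370];cv2.imwrite("pics/topc.png",cv2.resize(p,None,fx=4,fy=4,interpolation=cv2.INTER_CUBIC))
E
```

```text
(array([7120, 9157,  603,   66,   23,   51,   55,   53,   40,   65,  156,
        302,  209,  422,  597,   62,  178,  223,   47,    0]), array([-0.01,  0.  ,  0.01,  0.02,  0.03,  0.04,  0.05,  0.06,  0.07,
        0.08,  0.09,  0.1 ,  0.11,  0.12,  0.13,  0.14,  0.15,  0.16,
        0.17,  0.18,  0.19]))
920
rail 0.10160711 0.9948246 0.5386069 -0.011068271 84.168274
top
-0.1975 93 zmax 0.176 zmed 0.158 wmed -0.0015 w -0.017..0.014
-0.1925 26 zmax 0.160 zmed 0.130 wmed -0.0030 w -0.016..0.011
-0.1875 18 zmax 0.131 zmed 0.128 wmed -0.0001 w -0.007..0.005
-0.1825 19 zmax 0.132 zmed 0.129 wmed -0.0017 w -0.007..0.005
-0.1775 17 zmax 0.131 zmed 0.129 wmed 0.0018 w -0.006..0.006
-0.1725 17 zmax 0.131 zmed 0.129 wmed -0.0026 w -0.007..0.005
-0.1675 20 zmax 0.132 zmed 0.129 wmed 0.0007 w -0.007..0.007
-0.1625 20 zmax 0.131 zmed 0.129 wmed 0.0001 w -0.006..0.006
-0.1575 16 zmax 0.131 zmed 0.129 wmed -0.0006 w -0.007..0.006
-0.1525 19 zmax 0.133 zmed 0.129 wmed -0.0010 w -0.007..0.007
-0.1475 18 zmax 0.132 zmed 0.129 wmed 0.0013 w -0.006..0.007
-0.1425 19 zmax 0.131 zmed 0.128 wmed -0.0004 w 
[... 5887 characters left out ...]
med 0.135 wmed 0.0030 w -0.000..0.011
0.0575 17 zmax 0.138 zmed 0.131 wmed 0.0025 w -0.000..0.009
0.0625 17 zmax 0.137 zmed 0.134 wmed 0.0023 w -0.000..0.012
0.0675 19 zmax 0.138 zmed 0.134 wmed 0.0072 w -0.005..0.016
0.0725 20 zmax 0.134 zmed 0.132 wmed -0.0045 w -0.007..0.009
0.0775 23 zmax 0.143 zmed 0.132 wmed -0.0047 w -0.006..0.006
0.0825 52 zmax 0.166 zmed 0.139 wmed 0.0028 w -0.006..0.010
0.0875 65 zmax 0.167 zmed 0.144 wmed 0.0030 w -0.007..0.011
0.0925 66 zmax 0.166 zmed 0.144 wmed 0.0029 w -0.006..0.008
0.0975 63 zmax 0.166 zmed 0.145 wmed 0.0030 w -0.006..0.009
0.1025 119 zmax 0.167 zmed 0.141 wmed 0.0056 w -0.006..0.018
0.1075 41 zmax 0.140 zmed 0.131 wmed 0.0059 w -0.002..0.015
```

View pics/topc.png

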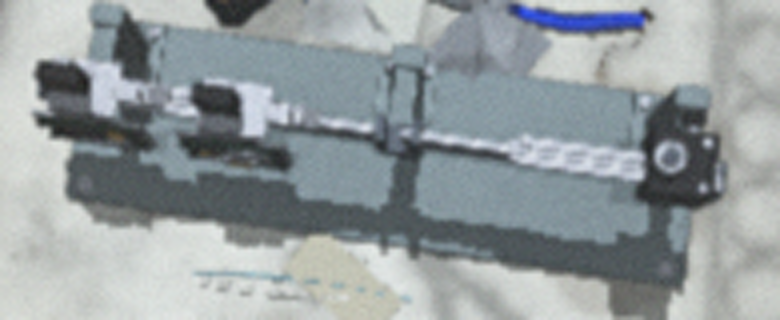

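The crop shows both carriers with black tabs at (60,80) and (215,100), the end stops at (382,130) and (410,130), and the catch from x≈645. Next I'll refine the rail line and stop positions, then move.

Run:
```python
from h import *
P={n:cloud(n,np.load(f"pics/{n}0.npy")).reshape(-1,3) for n in("top","side")}
a=np.array([.1016,.9948]);n=np.array([a[1],-a[0]]);o=np.array([.5386,-.0111])
q=P["top"];t=(q[:,:2]-o)@a;w=(q[:,:2]-o)@n
g=(abs(w)<.015)&(q[:,2]>.124)&(q[:,2]<.134)&(((t>-.188)&(t<-.092))|((t>-.058)&(t<-.04))|((t>.03)&(t<.04)))
# bin medians of centre
tb=[];wb=[]
for b in np.arange(-.19,.05,.005):
    h=g&(t>b)&(t<b+.005)
    if h.sum()>3: tb.append(b+.0025);wb.append((w[h].min()+w[h].max())/2)
k,c=np.polyfit(tb,wb,1);print("slope",k,c)
a2=a+n*k;a2/=np.linalg.norm(a2);n2=np.array([a2[1],-a2[0]]);o2=o+n*c
yaw=np.degrees(np.arctan2(-a2[0],a2[1]));print("yaw",yaw,a2,o2)
for kx,q in P.items():
    t=(q[:,:2]-o2)@a2;w=(q[:,:2]-o2)@n2
    z=q[:,2]
    def f(m): return len(t[m]),np.percentile(t[m],[2,50,98]).round(4),np.percentile(w[m],[2,50,98]).round(4)
    I=abs(w)<.03
    print(kx,"stop2",f(I&(z>.135)&(t<-.073)&(t>-.1)),"\nstop1",f(I&(z>.135)&(t>-.073)&(t<-.055)))
    print("tab",f(I&(z>.145)&(z<.175)&(t>-.02)&(t<.05)),"tabtop",f(I&(z>.16)&(t>-.02)&(t<.05)))
    print("spare",f(I&(z>.145)&(t>.06)&(t<.13)));print("catch",f(I&(z>.135)&(t<-.16)&(t>-.25)))
```

```text
slope 0.019273894109723647 0.002924723826979388
yaw -6.935636580996036 [0.12075429 0.99268243] [ 0.54150952 -0.01139715]
top stop2 (17, array([-0.0862, -0.0841, -0.082 ]), array([-0.0068,  0.0007,  0.0056])) 
stop1 (18, array([-0.0682, -0.066 , -0.0639]), array([-0.0069, -0.0003,  0.0062]))
tab (78, array([0.0034, 0.0137, 0.0243]), array([-0.0054, -0.0015,  0.0045])) tabtop (59, array([0.0044, 0.0142, 0.0241]), array([-0.0051, -0.0006,  0.0046]))
spare (83, array([0.079 , 0.0875, 0.0996]), array([-0.0056, -0.0014,  0.0048]))
catch (354, array([-0.2258, -0.2111, -0.195 ]), array([-0.0158, -0.0007,  0.0267]))
side stop2 (23, array([-0.0847, -0.0815, -0.0791]), array([-0.0037,  0.0025,  0.0102])) 
stop1 (21, array([-0.067 , -0.0636, -0.0612]), array([-0.0036,  0.003 ,  0.0109]))
tab (140, array([0.0053, 0.0202, 0.0268]), array([-0.003 , -0.0008,  0.0078])) tabtop (49, array([0.0065, 0.0186, 0.0267]), array([-0.0026,  0.0006,  0.0066]))
spare (163, array([0.0818, 0.0949, 0.1029]), array([-0.0029, -0.0008,  0.0064]))
catch (290, array([-0.2222, -0.1986, -0.1926]), array([-0.0134, -0.0024,  0.0174]))
```

```bash
python3 -m inch '[{"grip":0.5,"travel":[0.456,0.9,0.1],"turn":[0,0,0.0825]},{"grip":0.5,"travel":[0.456,0.9,0.1],"turn":[0,0,0.0825]},{"grip":0.5,"travel":[0.456,0.9,0.1],"turn":[0,0,0.0825]},{"grip":0.5,"travel":[0.456,0.9,0.1],"turn":[0,0,0.0825]},{"grip":0.5,"travel":[0.456,0.9,0.1],"turn":[0,0,0.0825]},{"grip":0.5,"travel":[0.456,0.9,0.1],"turn":[0,0,0.0825]},{"grip":0.5,"travel":[0.456,0.9,0.1],"turn":[0,0,0.0825]},{"grip":0.5,"travel":[0.456,0.9,0],"turn":[0,0,0.0825]},{"grip":0.5,"travel":[0.456,0.9,0],"turn":[0,0,0.0825]},{"grip":0.5,"travel":[0.456,0.9,0],"turn":[0,0,0.0825]},{"grip":0.5,"travel":[0.456,0.9,0],"turn":[0,0,0.0825]},{"grip":0.5,"travel":[0.456,0.9,0],"turn":[0,0,0.0825]},{"grip":0.5,"travel":[0.456,0.9,0],"turn":[0,0,0.0825]},{"grip":0.5,"travel":[0.456,0.9,0],"turn":[0,0,0.0825]},{"grip":0.5,"travel":[0.456,0.9,0],"turn":[0,0,0.0825]},{"grip":0.5,"travel":[0.456,0.9,0],"turn":[0,0,0.0825]},{"grip":0.5,"travel":[0,0,0],"turn":[0,0,0]},{"grip":0.5,"travel":[0,0,0],"turn":[0,0,0]}]' 15
cat >> h.py <<'E'
from scipy.spatial.transform import Rotation as Rn
def st():
    o=sensors.get_obs();R=Rn.from_quat(o['tcp_rot']).as_matrix()
    print("t %.2f"%o['clock'],"tcp",o['tool_pos'].round(4),"z",R[:,2].round(3),"y-yaw %.2f"%np.degrees(np.arctan2(R[1,1],R[0,1])),"F",o['contact_force'].round(2),"op %.3f g %.1f"%(o['opening'],o['grasp_force']));return o
E
python3 - <<'E'
from h import *
st()
m=viewer.camera_model("wrist");p,d=viewer.camera("wrist");print(m)
cv2.imwrite("pics/w1.png",p[:,:,::-1]);np.save("pics/w1.npy",d)
E
```

```text
clock: 1.6
tool_pos: [0.5432, 0.0059, 0.2498]
tcp_rot: [0.747, 0.665, -0.0, -0.001]
contact_force: [-0.0, -0.7, -0.5]
opening: 0.498
grasp_force: 0.0
t 1.60 tcp [0.5432 0.0059 0.2498] z [-0.001  0.    -1.   ] y-yaw -6.66 F [-0.01 -0.66 -0.49] op 0.498 g 0.0
{'fx': 297.3186396354542, 'fy': 297.3186396354542, 'cx': 259.9882474341863, 'cy': 193.35816366683517, 'R': array([[ 0.99333887, -0.11521762, -0.00166966],
       [-0.11050624, -0.95662621,  0.26954529],
       [-0.03265361, -0.2675653 , -0.96298627]]), 't': array([-0.53845975,  0.02426422,  0.43548401])}
```

View pics/w1.png

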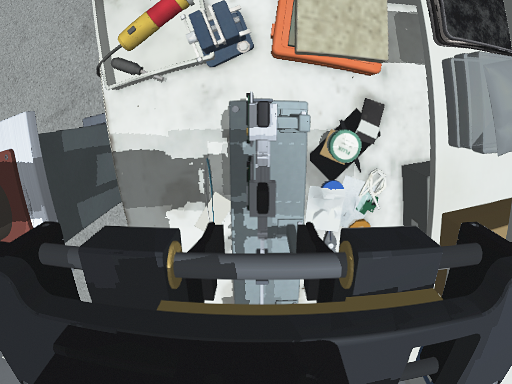

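The wrist view shows the tab at about (264,197), the spare tab at (263,113) and the fingers at (210,240) and (318,240). The tab lies between the fingers.

```bash
cat >> h.py <<'E'
def wcloud(d,m):
    v,u=np.mgrid[:384,:512];x=(u-m['cx'])/m['fx'];y=(v-m['cy'])/m['fy'];r=np.hypot(x,y)+1e-9
    k=np.tan(np.minimum(r,1.5))/r
    return (np.stack([x*k*d,y*k*d,d],-1)-m['t'])@m['R']
E
python3 - <<'E'
from h import *
m=viewer.camera_model("wrist");Q=wcloud(np.load("pics/w1.npy"),m)
a=np.array([.1190,.9929]);n=np.array([a[1],-a[0]]);o=np.array([.5415,-.0114])
q=Q[60:260,235:300].reshape(-1,3)
t=(q[:,:2]-o)@a;w=(q[:,:2]-o)@n;z=q[:,2]
def f(m): return m.sum(),np.percentile(t[m],[2,50,98]).round(4),np.percentile(w[m],[2,50,98]).round(4),np.percentile(z[m],[2,50,98]).round(4)
I=abs(w)<.03
print("tabtop",f(I&(z>.158)&(z<.175)&(t>-.02)&(t<.05)))
print("spare",f(I&(z>.158)&(z<.175)&(t>.06)&(t<.13)))
print("head",f(I&(z>.126)&(z<.133)&(t>.028)&(t<.04)&(abs(w)<.012)))
E
```

```text
tabtop (np.int64(313), array([0.0015, 0.0124, 0.0221]), array([-0.0043,  0.001 ,  0.0064]), array([0.1595, 0.1657, 0.1674]))
spare (np.int64(325), array([0.0768, 0.0867, 0.0975]), array([-0.0033,  0.0016,  0.0067]), array([0.1601, 0.1656, 0.1672]))
head (np.int64(128), array([0.0286, 0.0326, 0.039 ]), array([-0.0057,  0.0011,  0.0079]), array([0.1286, 0.1299, 0.1325]))
```

```bash
python3 -m inch '[{"grip":0.5,"travel":[0.02,-0.11,-0.8],"turn":[0,0,0]},{"grip":0.5,"travel":[0,0,-0.8],"turn":[0,0,0]},{"grip":0.5,"travel":[0,0,-0.6],"turn":[0,0,0]},{"grip":0.5,"travel":[0,0,-0.4],"turn":[0,0,0]},{"grip":0.5,"travel":[0,0,-0.2],"turn":[0,0,0]},{"grip":0.5,"travel":[0,0,0],"turn":[0,0,0]},{"grip":0.5,"travel":[0,0,0],"turn":[0,0,0]}]' 25
python3 -m inch '[{"grip":0.2,"travel":[0,0,0],"turn":[0,0,0]},{"grip":0.05,"travel":[0,0,0],"turn":[0,0,0]},{"grip":0,"travel":[0,0,0],"turn":[0,0,0]},{"grip":0,"travel":[0,0,0],"turn":[0,0,0]},{"grip":0,"travel":[0,0,0],"turn":[0,0,0]},{"grip":0,"travel":[0,0,0],"turn":[0,0,0]}]' 25
```

```text
clock: 2.23
tool_pos: [0.5439, -0.0017, 0.139]
tcp_rot: [0.749, 0.663, -0.0, 0.0]
contact_force: [0.2, 0.5, -0.3]
opening: 0.503
grasp_force: 0.0
clock: 2.73
tool_pos: [0.5441, -0.0006, 0.1388]
tcp_rot: [0.748, 0.663, 0.0, 0.0]
contact_force: [0.5, 0.7, 0.2]
opening: 0.131
grasp_force: 0.0
```

```bash
python3 -m inch '[{"grip":0,"travel":[0,0,0],"turn":[0,0,0]},{"grip":0,"travel":[0,0,0],"turn":[0,0,0]},{"grip":0,"travel":[0,0,0],"turn":[0,0,0]},{"grip":0,"travel":[0,0,0],"turn":[0,0,0]}]' 25
```

```text
clock: 3.07
tool_pos: [0.5441, -0.0006, 0.1388]
tcp_rot: [0.748, 0.663, 0.0, 0.0]
contact_force: [-0.8, 0.8, 1.1]
opening: 0.113
grasp_force: 25.0
```

```bash
python3 -m inch '[{"grip":0,"travel":[-0.015,-0.125,0],"turn":[0,0,0]},{"grip":0,"travel":[-0.015,-0.125,0],"turn":[0,0,0]},{"grip":0,"travel":[-0.015,-0.125,0],"turn":[0,0,0]},{"grip":0,"travel":[-0.015,-0.125,0],"turn":[0,0,0]},{"grip":0,"travel":[0,0,0],"turn":[0,0,0]}]' 25;python3 -m inch '[{"grip":0,"travel":[0,0,0],"turn":[0,0,0]},{"grip":0,"travel":[0,0,0],"turn":[0,0,0]}]'
```

```text
clock: 3.48
tool_pos: [0.5416, -0.022, 0.1388]
tcp_rot: [0.749, 0.663, -0.0, 0.0]
contact_force: [0.0, -0.1, 2.9]
opening: 0.111
grasp_force: 25.0
clock: 3.65
tool_pos: [0.5416, -0.0218, 0.1388]
tcp_rot: [0.748, 0.663, -0.001, 0.001]
contact_force: [-0.4, -3.4, 3.0]
opening: 0.106
grasp_force: 25.0
```

```bash
for i in 1 2 ; do python3 -m inch '[{"grip":0,"travel":[0,0,0],"turn":[0,0,0]}]'|sed -n '1,4p'; done
python3 - <<'E'
from h import *
o=st();print(o['ft_torque'])
p,d=viewer.camera("side");cv2.imwrite("pics/s1.png",cv2.resize(p[130:300,150:350,::-1],None,fx=3.5,fy=3.5,interpolation=cv2.INTER_CUBIC))
E
```

```text
clock: 3.73
tool_pos: [0.5416, -0.0215, 0.1387]
tcp_rot: [0.748, 0.663, -0.0, 0.001]
contact_force: [0.0, -4.0, 3.2]
clock: 3.82
tool_pos: [0.5417, -0.0212, 0.1387]
tcp_rot: [0.748, 0.663, -0.0, 0.001]
contact_force: [0.1, -2.5, 4.0]
t 3.82 tcp [ 0.5417 -0.0212  0.1387] z [ 0.    -0.001 -1.   ] y-yaw -6.90 F [ 0.14 -2.49  4.01] op 0.114 g 25.0
[-5.70821071e-01 -3.29870679e-02  3.01558056e-04]
```

View pics/s1.png

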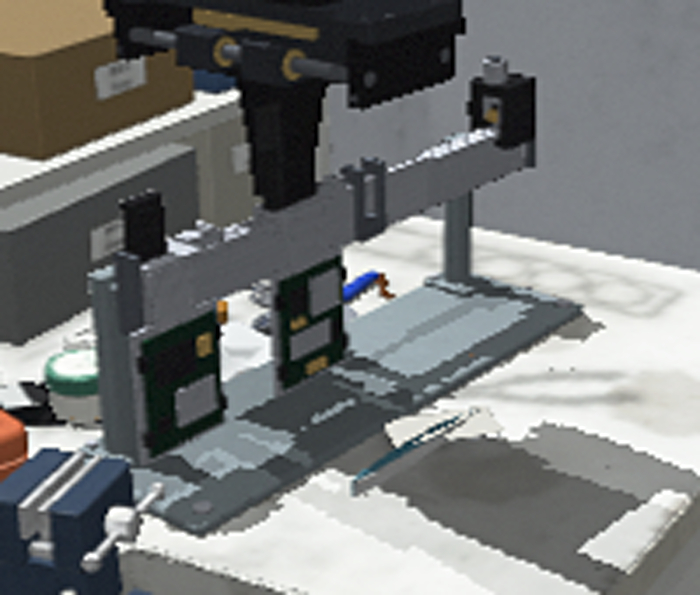

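The side view shows the tab gripped at about (285,190), the carrier still short of the end stops at (355,175)–(380,190), and the catch at (500,105).

```bash
python3 -m inch '[{"grip":0,"travel":[-0.005,-0.04,0.01],"turn":[0,0,0]},{"grip":0,"travel":[-0.005,-0.04,0.01],"turn":[0,0,0]},{"grip":0,"travel":[-0.005,-0.03,0],"turn":[0,0,0]}]';for i in 1 2 3 4; do python3 -m inch '[{"grip":0,"travel":[-0.003,-0.025,0],"turn":[0,0,0]},{"grip":0,"travel":[0,0,0],"turn":[0,0,0]}]'|sed -n '2p;4p'; done
```

```text
clock: 4.12
tool_pos: [0.5405, -0.0244, 0.1388]
tcp_rot: [0.748, 0.663, 0.0, -0.001]
contact_force: [0.3, 1.8, 1.2]
opening: 0.114
grasp_force: 25.0
tool_pos: [0.5403, -0.0259, 0.1388]
contact_force: [0.1, 0.1, -0.5]
tool_pos: [0.5403, -0.0272, 0.1388]
contact_force: [0.7, 1.0, -1.5]
tool_pos: [0.5402, -0.0281, 0.1389]
contact_force: [-0.2, -0.2, -2.3]
tool_pos: [0.5402, -0.0284, 0.1391]
contact_force: [0.4, 3.4, -1.0]
```

```bash
python3 -m inch '[{"grip":0,"travel":[-0.003,-0.025,0],"turn":[0,0,0]},{"grip":0,"travel":[0,0,0],"turn":[0,0,0]}]'|sed -n '2p;4p'; python3 -m inch '[{"grip":0,"travel":[0,0,0],"turn":[0,0,0]}]'|sed -n '2p;4p'
```

```text
tool_pos: [0.5402, -0.0286, 0.1391]
contact_force: [-0.3, 6.9, -1.9]
tool_pos: [0.5402, -0.0286, 0.1392]
contact_force: [-0.2, 6.7, -2.7]
```

```bash
python3 -m inch '[{"grip":0,"travel":[0.005,0.04,0],"turn":[0,0,0]},{"grip":0,"travel":[0.005,0.04,0],"turn":[0,0,0]},{"grip":0,"travel":[0,0,0],"turn":[0,0,0]},{"grip":0,"travel":[0,0,0],"turn":[0,0,0]}]'|sed -n '2p;4p';python3 -m inch '[{"grip":0,"travel":[0,0,0.05],"turn":[0,0,0]},{"grip":0,"travel":[0,0,0.05],"turn":[0,0,0]},{"grip":0,"travel":[0,0,0],"turn":[0,0,0]}]'|sed -n '2p;4p'
```

```text
tool_pos: [0.5408, -0.0272, 0.1394]
contact_force: [0.1, 0.9, -2.7]
tool_pos: [0.5412, -0.0271, 0.144]
contact_force: [0.5, -0.0, -1.9]
```

```bash
python3 -m inch '[{"grip":0,"travel":[0,0,0.05],"turn":[0,0,0]},{"grip":0,"travel":[0,0,0],"turn":[0,0,0]}]'|sed -n '2p;4p';python3 -m inch '[{"grip":0,"travel":[0,0,0.05],"turn":[0,0,0]},{"grip":0,"travel":[0,0,0.05],"turn":[0,0,0]},{"grip":0,"travel":[0,0,0],"turn":[0,0,0]}]'|sed -n '2p;4p'
```

```text
tool_pos: [0.541, -0.027, 0.1458]
contact_force: [0.9, 0.1, -1.9]
tool_pos: [0.5411, -0.0269, 0.1499]
contact_force: [0.5, -0.3, -2.0]
```

```bash
python3 -m inch '[{"grip":0,"travel":[0,0,0.1],"turn":[0,0,0]},{"grip":0,"travel":[0,0,0.15],"turn":[0,0,0]},{"grip":0,"travel":[0,0,0.15],"turn":[0,0,0]},{"grip":0,"travel":[0,0,0.12],"turn":[0,0,0]},{"grip":0,"travel":[0,0,0],"turn":[0,0,0]},{"grip":0,"travel":[0,0,0],"turn":[0,0,0]}]'|sed -n '2p;4p'
python3 - <<'E'
from h import *
st()
for n in ("top","side"):
    p,d=viewer.camera(n);cv2.imwrite(f"pics/{n}2.png",p[:,:,::-1]);np.save(f"pics/{n}2.npy",d)
m=viewer.camera_model("wrist");p,d=viewer.camera("wrist");cv2.imwrite("pics/w2.png",p[:,:,::-1]);np.save("pics/w2.npy",d)
p=cv2.imread("pics/top2.png")[160:240,175:370];t=cv2.resize(p,None,fx=4,fy=4)
s=cv2.resize(cv2.imread("pics/side2.png")[140:240,180:320],(448,320))
cv2.imwrite("pics/c2.png",np.vstack([t[:250],np.pad(s,((0,0),(0,780-448),(0,0)))]))
E
```

```text
tool_pos: [0.5412, -0.0269, 0.1709]
contact_force: [0.7, -0.0, -2.5]
t 6.53 tcp [ 0.5412 -0.0269  0.1709] z [ 0.001 -0.    -1.   ] y-yaw -6.89 F [ 0.66 -0.   -2.54] op 0.118 g 25.0
```

View pics/c2.png

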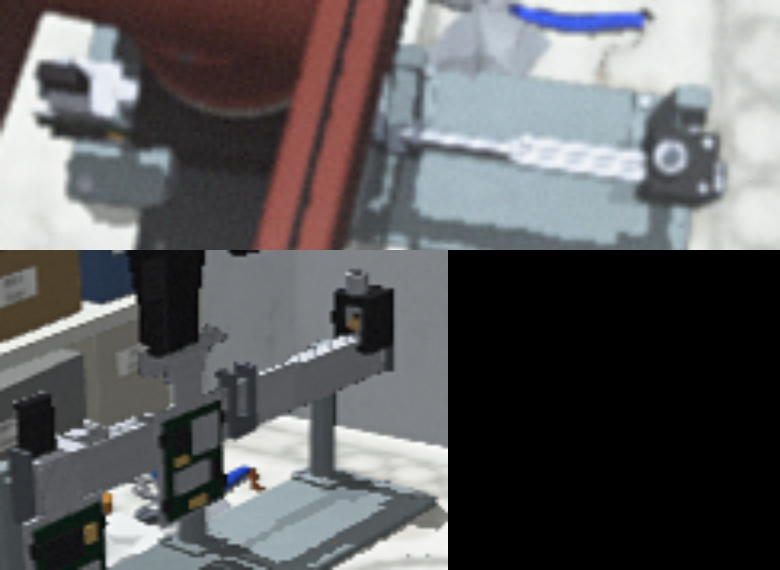

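The carrier is lifted clear: the top plate is at about (175,360) in the lower panel, above the stops at (238,375). Now I move it over them.

```bash
python3 -m inch '[{"grip":0,"travel":[-0.031,-0.25,0],"turn":[0,0,0]},{"grip":0,"travel":[-0.047,-0.379,0],"turn":[0,0,0]},{"grip":0,"travel":[-0.047,-0.379,0],"turn":[0,0,0]},{"grip":0,"travel":[-0.047,-0.379,0],"turn":[0,0,0]},{"grip":0,"travel":[-0.047,-0.379,0],"turn":[0,0,0]},{"grip":0,"travel":[-0.032,-0.258,0],"turn":[0,0,0]},{"grip":0,"travel":[-0.031,-0.25,0],"turn":[0,0,0]},{"grip":0,"travel":[0,0,0],"turn":[0,0,0]},{"grip":0,"travel":[0,0,0],"turn":[0,0,0]},{"grip":0,"travel":[0,0,0],"turn":[0,0,0]}]'|sed -n '2p;4p'
python3 - <<'E'
from h import *
st()
m=viewer.camera_model("wrist");p,d=viewer.camera("wrist");cv2.imwrite("pics/w3.png",p[:,:,::-1]);Q=wcloud(d,m)
a=np.array([.1205,.9927]);n=np.array([a[1],-a[0]]);o=np.array([.5415,-.0114])
q=Q[:,180:340].reshape(-1,3);t=(q[:,:2]-o)@a;w=(q[:,:2]-o)@n;z=q[:,2]
for b in np.arange(-.13,.08,.01):
    h=(abs(w)<.015)&(z>.124)&(z<.142)&(t>b)&(t<b+.01)
    if h.sum()>4: print(round(b+.005,3),h.sum(),np.percentile(w[h],[3,50,97]).round(4),np.median(z[h]).round(4))
cv2.imwrite("pics/w3c.png",cv2.resize(p[120:260,200:330,::-1],None,fx=4,fy=4))
E
```

```text
tool_pos: [0.5294, -0.1174, 0.17]
contact_force: [-0.0, 0.1, -2.6]
t 7.52 tcp [ 0.5294 -0.1174  0.17  ] z [-0.     0.001 -1.   ] y-yaw -6.89 F [-0.04  0.11 -2.55] op 0.112 g 25.0
-0.105 77 [-0.0144  0.0001  0.0029] 0.1301
-0.095 173 [-0.0142 -0.0097  0.0029] 0.1305
-0.085 356 [-0.0133 -0.0006  0.0075] 0.1358
-0.075 41 [-0.0031  0.0014  0.0065] 0.13
-0.065 237 [-0.0045  0.0014  0.0079] 0.1393
-0.055 70 [0.     0.0014 0.0028] 0.1299
-0.045 75 [0.     0.0014 0.0027] 0.13
-0.035 75 [0.     0.0014 0.0027] 0.13
-0.025 70 [0.     0.0013 0.0027] 0.1303
-0.015 74 [-0.      0.0013  0.0027] 0.13
-0.005 98 [-0.0027  0.0013  0.0054] 0.1298
0.005 292 [-0.0054  0.0013  0.008 ] 0.1298
0.015 287 [-0.0054  0.0013  0.008 ] 0.13
0.025 275 [-0.0048  0.0019  0.008 ] 0.13
0.035 297 [-0.0048  0.0013  0.008 ] 0.1301
0.045 134 [-0.0055  0.0013  0.0081] 0.1349
```

View pics/w3c.png

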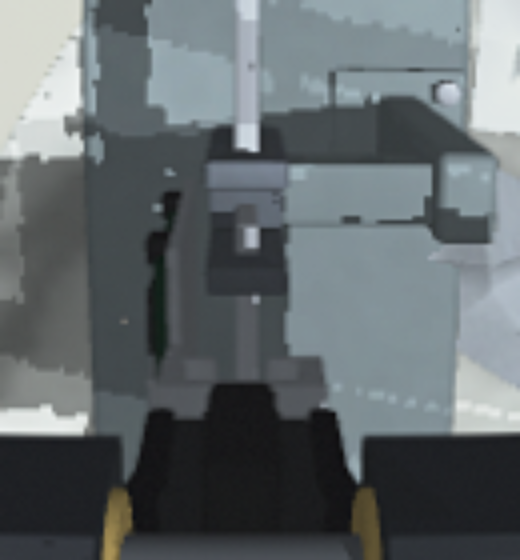

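The wrist crop shows the rail at (246,80), the first stop at (246,175) and the second at (246,280) behind the carrier's top plate, whose rear edge is at y≈385.

Run:
```python
from h import *
st()
m=viewer.camera_model("wrist");p,d=viewer.camera("wrist");Q=wcloud(d,m)
a=np.array([.1205,.9927]);n=np.array([a[1],-a[0]]);o=np.array([.5415,-.0114])
q=Q[:,180:340].reshape(-1,3);t=(q[:,:2]-o)@a;w=(q[:,:2]-o)@n;z=q[:,2]
h=(abs(w)<.02)&(z>.137)&(z<.1425)&(t>-.1)&(t<-.05)
print("stops",np.histogram(t[h],np.arange(-.095,-.05,.0015)))
for lo in(.148,.150,.155,.158,.160,.162,.164):
    h=(abs(w)<.03)&(z>lo)&(z<lo+.003)&(t<-.08)&(t>-.12)
    if h.sum()>5: print(lo,h.sum(),"w",np.percentile(w[h],[1,50,99]).round(4),"t",np.percentile(t[h],[1,50,99]).round(4))
```

```text
t 7.57 tcp [ 0.5295 -0.1172  0.17  ] z [-0.  0. -1.] y-yaw -6.86 F [ 0.48  0.08 -1.52] op 0.112 g 25.0
stops (array([ 0,  0,  0,  0, 18, 44, 41, 59,  0,  0,  0,  0,  0,  0,  0,  0, 20,
       47, 49, 43,  0,  0,  0,  0,  0,  0,  0,  0,  0]), array([-0.095 , -0.0935, -0.092 , -0.0905, -0.089 , -0.0875, -0.086 ,
       -0.0845, -0.083 , -0.0815, -0.08  , -0.0785, -0.077 , -0.0755,
       -0.074 , -0.0725, -0.071 , -0.0695, -0.068 , -0.0665, -0.065 ,
       -0.0635, -0.062 , -0.0605, -0.059 , -0.0575, -0.056 , -0.0545,
       -0.053 , -0.0515]))
0.15 62 w [-0.011   0.0005  0.0126] t [-0.0982 -0.0956 -0.0947]
0.155 22 w [-0.0116  0.0008  0.0132] t [-0.0963 -0.0953 -0.0949]
0.158 21 w [-0.0116  0.01    0.0131] t [-0.0959 -0.0951 -0.0948]
0.16 33 w [-0.0118 -0.0041  0.013 ] t [-0.0959 -0.0952 -0.0948]
0.162 128 w [-0.0119 -0.0025  0.0134] t [-0.1002 -0.0957 -0.0947]
0.164 216 w [-0.0118  0.0032  0.0134] t [-0.1002 -0.0969 -0.0946]
```

```bash
python3 -m inch '[{"grip":0,"travel":[0.015,0,-0.1],"turn":[0,0,0]},{"grip":0,"travel":[0,0,-0.12],"turn":[0,0,0]},{"grip":0,"travel":[0,0,-0.12],"turn":[0,0,0]},{"grip":0,"travel":[0,0,-0.1],"turn":[0,0,0]},{"grip":0,"travel":[0,0,0],"turn":[0,0,0]}]'|sed -n '2p;4p';python3 -m inch '[{"grip":0,"travel":[0,0,-0.07],"turn":[0,0,0]},{"grip":0,"travel":[0,0,-0.07],"turn":[0,0,0]},{"grip":0,"travel":[0,0,-0.07],"turn":[0,0,0]},{"grip":0,"travel":[0,0,0],"turn":[0,0,0]}]'|sed -n '2p;4p'
```

```text
tool_pos: [0.5292, -0.1173, 0.151]
contact_force: [-0.2, 0.2, -2.3]
tool_pos: [0.5297, -0.1177, 0.1434]
contact_force: [0.3, -0.4, -1.7]
```

```bash
for i in 1 2 3; do python3 -m inch '[{"grip":0,"travel":[0,0,-0.025],"turn":[0,0,0]},{"grip":0,"travel":[0,0,0],"turn":[0,0,0]}]'|sed -n '2p;4p';done
```

```text
tool_pos: [0.53, -0.1178, 0.1431]
contact_force: [-0.1, 0.2, -1.9]
tool_pos: [0.5301, -0.1178, 0.1421]
contact_force: [-0.3, -0.3, -2.2]
tool_pos: [0.53, -0.1178, 0.141]
contact_force: [-0.2, 0.1, -2.6]
```

```bash
for i in 1 2 3; do python3 -m inch '[{"grip":0,"travel":[0,0,-0.025],"turn":[0,0,0]},{"grip":0,"travel":[0,0,0],"turn":[0,0,0]}]'|sed -n '2p;4p';done
```

```text
tool_pos: [0.53, -0.1178, 0.14]
contact_force: [-0.4, 0.4, -2.5]
tool_pos: [0.53, -0.1178, 0.139]
contact_force: [0.4, 0.4, -1.6]
tool_pos: [0.5302, -0.1179, 0.1387]
contact_force: [-2.9, 0.7, 3.0]
```

```bash
python3 -m inch '[{"grip":0,"travel":[-0.005,0,0.012],"turn":[0,0,0]},{"grip":0,"travel":[0,0,0],"turn":[0,0,0]}]'|sed -n '2p;4p'; for i in 1 2 3; do python3 -m inch '[{"grip":0,"travel":[-0.0075,-0.062,0],"turn":[0,0,0]},{"grip":0,"travel":[-0.0075,-0.062,0],"turn":[0,0,0]},{"grip":0,"travel":[0,0,0],"turn":[0,0,0]}]'|sed -n '2p;4p'; done
```

```text
tool_pos: [0.5301, -0.1179, 0.1388]
contact_force: [-0.5, 0.4, 1.5]
tool_pos: [0.5294, -0.1233, 0.1388]
contact_force: [-0.3, -0.5, 0.3]
tool_pos: [0.5287, -0.1283, 0.1388]
contact_force: [-0.6, -0.9, 1.2]
tool_pos: [0.5281, -0.1333, 0.1388]
contact_force: [-0.8, -0.3, 1.7]
```

```bash
for i in 1 2 3; do python3 -m inch '[{"grip":0,"travel":[-0.0075,-0.062,0],"turn":[0,0,0]},{"grip":0,"travel":[-0.0075,-0.062,0],"turn":[0,0,0]},{"grip":0,"travel":[-0.0075,-0.062,0],"turn":[0,0,0]},{"grip":0,"travel":[0,0,0],"turn":[0,0,0]}]'|sed -n '2p;4p'; done
```

```text
tool_pos: [0.5272, -0.1408, 0.1388]
contact_force: [0.4, 1.2, 3.6]
tool_pos: [0.5263, -0.1482, 0.1388]
contact_force: [0.1, 0.1, 4.0]
tool_pos: [0.5254, -0.1556, 0.1388]
contact_force: [0.0, 1.7, 4.1]
```

```bash
python3 -m inch '[{"grip":0,"travel":[0,0,0.012],"turn":[0,0,0]},{"grip":0,"travel":[0,0,0],"turn":[0,0,0]}]'|sed -n '2p;4p'; for i in 1 2 3 4 5 ; do python3 -m inch '[{"grip":0,"travel":[-0.006,-0.05,0],"turn":[0,0,0]},{"grip":0,"travel":[0,0,0],"turn":[0,0,0]}]'|sed -n '2p;4p'; done
```

```text
tool_pos: [0.5252, -0.1556, 0.1388]
contact_force: [1.2, -0.9, 1.0]
tool_pos: [0.5248, -0.1572, 0.1388]
contact_force: [0.3, 0.1, 1.0]
tool_pos: [0.5246, -0.1592, 0.1388]
contact_force: [0.1, 0.8, 0.9]
tool_pos: [0.5243, -0.1613, 0.1388]
contact_force: [-0.6, -0.3, -0.3]
tool_pos: [0.5241, -0.1633, 0.1388]
contact_force: [0.5, 0.1, -0.4]
tool_pos: [0.5239, -0.1654, 0.1389]
contact_force: [-0.4, 0.1, -1.4]
```

```bash
for i in 1 2 3 4 5 6; do python3 -m inch '[{"grip":0,"travel":[-0.003,-0.025,0],"turn":[0,0,0]},{"grip":0,"travel":[0,0,0],"turn":[0,0,0]}]'|sed -n '2p;4p'; done
```

```text
tool_pos: [0.5239, -0.1661, 0.1389]
contact_force: [-0.4, 0.4, -2.4]
tool_pos: [0.5238, -0.1665, 0.1388]
contact_force: [0.1, 2.6, -1.9]
tool_pos: [0.5237, -0.1675, 0.1388]
contact_force: [0.0, 4.5, -2.7]
tool_pos: [0.5235, -0.1687, 0.1388]
contact_force: [0.1, 4.0, -3.1]
tool_pos: [0.5234, -0.1699, 0.1388]
contact_force: [0.5, 4.5, -2.9]
tool_pos: [0.5233, -0.171, 0.1389]
contact_force: [0.2, 4.4, -4.6]
```

```bash
for i in 1 2 3 4 5 6; do python3 -m inch '[{"grip":0,"travel":[-0.003,-0.025,-0.003],"turn":[0,0,0]},{"grip":0,"travel":[0,0,0],"turn":[0,0,0]}]'|sed -n '2p;4p'; done
```

```text
tool_pos: [0.5232, -0.1719, 0.1388]
contact_force: [0.8, 5.0, -3.1]
tool_pos: [0.5231, -0.1728, 0.1388]
contact_force: [0.1, 4.9, -2.4]
tool_pos: [0.523, -0.174, 0.1388]
contact_force: [-1.1, 5.2, -2.1]
tool_pos: [0.5229, -0.1754, 0.1388]
contact_force: [-1.2, 2.8, -1.7]
tool_pos: [0.5228, -0.1765, 0.1388]
contact_force: [-2.6, 3.0, -1.1]
tool_pos: [0.5228, -0.1773, 0.1388]
contact_force: [-2.8, 3.2, 1.0]
```

```bash
for i in 1 2 3 4; do python3 -m inch '[{"grip":0,"travel":[-0.005,-0.025,0],"turn":[0,0,0]},{"grip":0,"travel":[0,0,0],"turn":[0,0,0]}]'|sed -n '2p;4p'; done
```

```text
tool_pos: [0.5227, -0.1785, 0.1388]
contact_force: [-2.0, 2.1, 2.0]
tool_pos: [0.5226, -0.1797, 0.1388]
contact_force: [-1.9, 2.0, 2.1]
tool_pos: [0.5224, -0.181, 0.1388]
contact_force: [-1.4, -0.6, 2.1]
tool_pos: [0.5223, -0.1813, 0.1388]
contact_force: [0.5, 1.9, 3.0]
```

```bash
for i in 1 2 3; do python3 -m inch '[{"grip":0,"travel":[-0.003,-0.025,0],"turn":[0,0,0]},{"grip":0,"travel":[0,0,0],"turn":[0,0,0]}]'|sed -n '2p;4p'; done
```

```text
tool_pos: [0.5222, -0.1816, 0.1388]
contact_force: [0.3, 4.9, 4.8]
tool_pos: [0.5221, -0.1825, 0.1388]
contact_force: [0.2, 5.0, 4.7]
tool_pos: [0.522, -0.1835, 0.1388]
contact_force: [1.0, 4.6, 5.2]
```

Run:
```python
from h import *
m=viewer.camera_model("wrist");p,d=viewer.camera("wrist");o2=st();Q=wcloud(d,m)
a=np.array([.1205,.9927]);n=np.array([a[1],-a[0]]);o=np.array([.5415,-.0114])
tc=(o2['tool_pos'][:2]-o)@a;wc=(o2['tool_pos'][:2]-o)@n;print("tcp t,w",tc,wc,o2['ft_torque'])
q=Q[:,180:340].reshape(-1,3);t=(q[:,:2]-o)@a;w=(q[:,:2]-o)@n;z=q[:,2]
for lo in(.12,.124,.128,.130,.132,.134):
    h=(abs(w)<.018)&(z>lo)&(z<lo+.002)&(t<tc+.02)&(t>tc-.02)
    if h.sum()>5: print(lo,h.sum(),"w",np.percentile(w[h],[1,50,99]).round(4),"t-tc",(np.percentile(t[h],[1,50,99])-tc).round(4))
h=(abs(w)<.02)&(z>.137)&(z<.1425)&(t>-.1)&(t<-.05)
print("stop1 face",np.percentile(t[h],[1,99]))
p,d=viewer.camera("side");cv2.imwrite("pics/s4.png",cv2.resize(p[130:210,230:330,::-1],None,fx=6,fy=6,interpolation=cv2.INTER_CUBIC))
```

```text
t 15.50 tcp [ 0.522  -0.1835  0.1387] z [ 0.001  0.001 -1.   ] y-yaw -6.87 F [0.02 5.35 4.77] op 0.111 g 25.0
tcp t,w -0.17315335248282512 0.0013837783827502315 [ 0.94869877 -0.15464217  0.01202965]
0.12 33 w [-0.0106 -0.0056  0.0134] t-tc [0.0085 0.0112 0.0118]
0.124 17 w [-0.011  -0.0074  0.0138] t-tc [0.0107 0.0112 0.0117]
0.128 168 w [-0.0093  0.0023  0.0126] t-tc [0.011  0.0151 0.0197]
0.13 184 w [-0.0108  0.0008  0.0124] t-tc [0.0111 0.0149 0.0198]
0.132 141 w [-0.0113  0.0002  0.0141] t-tc [0.0063 0.01   0.0118]
0.134 89 w [-0.0107  0.0043  0.0135] t-tc [0.0065 0.0093 0.0121]
stop1 face [-0.08818965 -0.06591959]
```

View pics/s4.png

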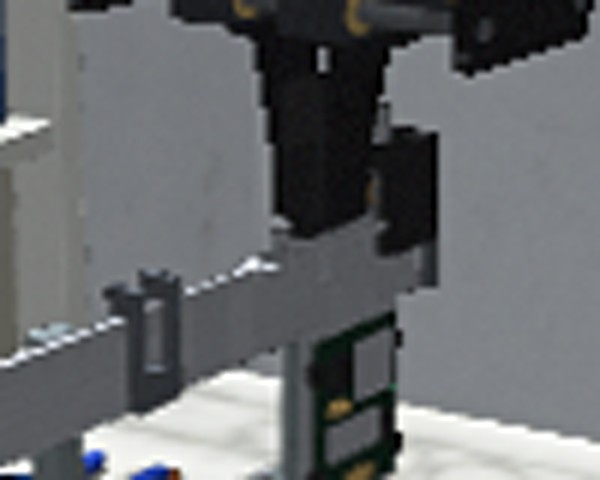

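The side view shows the carrier's shoulder right at the catch block at (378,245), with the tab still firmly between the fingers. There has been no slip in the grip.

```bash
python3 -m inch '[{"grip":0,"travel":[0,0,0.015],"turn":[0,0,0]},{"grip":0,"travel":[0,0,0],"turn":[0,0,0]}]'|sed -n '2p;4p'; for i in 1 2 ; do python3 -m inch '[{"grip":0,"travel":[-0.003,-0.025,0],"turn":[0,0,0]},{"grip":0,"travel":[0,0,0],"turn":[0,0,0]}]'|sed -n '2p;4p'; done
```

```text
tool_pos: [0.5218, -0.1838, 0.1388]
contact_force: [2.2, 3.2, 1.6]
tool_pos: [0.5218, -0.1839, 0.1388]
contact_force: [2.3, 6.9, 2.3]
tool_pos: [0.5218, -0.184, 0.1388]
contact_force: [2.8, 10.4, 2.8]
```

```bash
python3 -m inch '[{"grip":0,"travel":[-0.001,-0.006,0],"turn":[0,0,0]},{"grip":0,"travel":[0,0,0],"turn":[0,0,0]},{"grip":0,"travel":[0,0,0],"turn":[0,0,0]},{"grip":0,"travel":[0,0,0],"turn":[0,0,0]},{"grip":0,"travel":[0,0,0],"turn":[0,0,0]}]'|sed -n '2p;4p'
python3 -m inch '[{"grip":0,"travel":[0.003,0.03,0],"turn":[0,0,0]},{"grip":0,"travel":[0.003,0.03,0],"turn":[0,0,0]},{"grip":0,"travel":[0,0,0],"turn":[0,0,0]}]'|sed -n '2p;4p'
python3 -m inch '[{"grip":0.15,"travel":[0,0,0],"turn":[0,0,0]},{"grip":0.25,"travel":[0,0,0],"turn":[0,0,0]},{"grip":0.4,"travel":[0,0,0],"turn":[0,0,0]},{"grip":0.4,"travel":[0,0,0],"turn":[0,0,0]},{"grip":0.4,"travel":[0,0,0],"turn":[0,0,0]},{"grip":0.4,"travel":[0,0,0],"turn":[0,0,0]}]'
```

```text
tool_pos: [0.5218, -0.184, 0.1388]
contact_force: [2.6, 11.1, 3.2]
tool_pos: [0.5218, -0.1838, 0.1388]
contact_force: [3.7, 2.8, -0.9]
clock: 17.22
tool_pos: [0.5214, -0.1841, 0.1389]
tcp_rot: [0.748, 0.663, -0.0, -0.0]
contact_force: [0.1, 0.7, 0.3]
opening: 0.382
grasp_force: 0.0
```

```bash
python3 -m inch '[{"grip":0.4,"travel":[0,0,0.2],"turn":[0,0,0]},{"grip":0.4,"travel":[0,0,0.5],"turn":[0,0,0]},{"grip":0.4,"travel":[0,0,0.8],"turn":[0,0,0]},{"grip":0.4,"travel":[0,0,0.8],"turn":[0,0,0]},{"grip":0.4,"travel":[0,0,0.5],"turn":[0,0,0]},{"grip":0.4,"travel":[0,0,0],"turn":[0,0,0]},{"grip":0.4,"travel":[0,0,0],"turn":[0,0,0]},{"grip":0.4,"travel":[0,0,0],"turn":[0,0,0]}]'|sed -n '2p;4p'
python3 - <<'E'
from h import *
st();p,d=viewer.camera("side");cv2.imwrite("pics/s5.png",cv2.resize(p[130:230,200:330,::-1],None,fx=5,fy=5,interpolation=cv2.INTER_CUBIC))
E
```

```text
tool_pos: [0.5211, -0.1836, 0.2505]
contact_force: [0.0, -1.2, 0.6]
t 17.88 tcp [ 0.5211 -0.1836  0.2505] z [-0.001  0.    -1.   ] y-yaw -6.89 F [ 0.03 -1.19  0.65] op 0.402 g 0.0
```

View pics/s5.png

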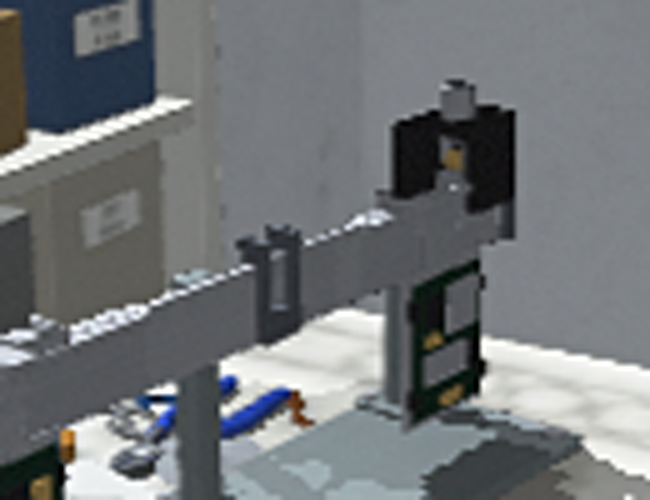

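The carrier hangs upright on the right rail, with its tab at (415,160) just in front of the catch block and the shoulder against its face at (440,190). The gripper is clear.

```bash
python3 -c "
from plant import arm
print(arm.hand_in())"
```

```text
the job is handed in; nothing more can be done
None
```

The carrier hangs on the right rail, pressed home on the catch block with about 11 N, and has been let go; the job is handed in at about 18 s (the verdict was not reported, and I read the click from the drop in push force because the roller's lift cannot be measured).

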